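# Steady the examination stand and set the bronze crane back on it

## Robot

A 6-joint arm with a two-finger parallel gripper is mounted at the origin on the work surface. World frame = base frame: x ahead of the robot, y to its left, z up, the work surface at z = 0. Lengths are in m, angles in rad, forces in N, time in s.
With the tool pointing down it reaches from about 0.3 to 0.875 m from the base axis. Payload 4.2 kg.
Tool frame: the origin (TCP) lies at the very end of the fingers, on their centre line; the grasp point (between the pads) lies 19 mm behind it; z points along the fingers, y is the direction in which the jaws open and shut (so a half turn about z gives the same grasp; the last joint's range is limited). The gripper opens to 85 mm and grips with 20 to 120 N. Pads are 22 mm wide; open, the fingers measure 114 mm over their backs; the gripper's body (76 mm by 85 mm) begins 54 mm behind the grasp point. The pads swing forward as they close: fully open they stand 13 mm farther back than shut.
Start: joints at [1.142, 0.32, 1.565, -0, 1.257, -0.02], TCP at [0.229, 0.528, 0.231] pointing down, gripper open.
Joint ranges: [-3.11, 3.11], [-0.84, 2.01], [0.21, 2.61], [-1.34, 4.49], [0.05, 2.63], [-2.56, 2.56]. Speed limits (rad/s): [2.57, 2.57, 3.14, 3.14, 3.14, 3.14].

## Interface

Orientations are given as a unit quaternion [w, x, y, z].
In Python, from plant import robot, get_image gives the robot as it stands.
- The arm moves only by the tool play_rows, never from a script. Its argument "commands" is one flat list of numbers, 7 for each row, row after row: the shift along the tool's x, y, z as a fraction of full scale, then the turn, a rotation vector about the tool's x, y, z as a fraction of full scale, then the finger opening in mm, from 0 to 85.4. A call has 1 to 20 rows; each row is the pose to reach, as a shift and turn from the pose commanded when the call began, along the tool's axes at that moment; what a row does not reach only later rows make up. Full scale, the value 1, is 0.2 m for a shift and 90 degrees for a turn. A row lasts 1/8 s, in which the tool goes at most 62.5 mm and 10.7 degrees, less where a joint would pass 70% of its speed; a pose out of reach is approached as far as the arm can. A call with a number of a shift or a turn outside -1 to 1 is refused whole. A call with a gripper value outside its range is refused whole. The fingers move at their own pace and stop on an object; "squeeze" is the grip in N (left out, the last holds). Time passes only in rows, so rows that repeat a pose let the fingers close. It gives the time, the measured TCP pose, the force and the opening at its end, in the units of the state.
- robot.observe(): the state, without advancing time (a new reading comes with each control period).
- get_image(name): name is "scene" or "top" or "wrist"; returns a dict with "color" (480x640x3 uint8, blue, green, red), "fx", "fy", "cx", "cy" (pixels), "cam_to_world" (4x4, takes a point from camera to world coordinates); the wrist camera has in their place "mount" (4x4, takes a point from camera to tool coordinates, whose origin is the TCP and whose axes are the flange's). Camera axes: x right, y down, z forward; pixel columns grow to the right and rows downward; lengths in m; the calibration is good to about 2 mm. A picture is of the moment at which its call begins: read the wrist's pose just before it. There is no depth.
- robot.close_job(): hands the job in, once; it reports no verdict.
The state is a dict: "time_s": time; "qpos": joint angles; "qvel": joint speeds; "tau": joint torques, N m; "tool_pos": TCP position; "eef_rot": TCP orientation; "ft_force": force on the tool from outside, world axes, zero at the start; "moment": the same for the moment, N m; "grip_width": finger opening in m.
Only numpy, scipy, OpenCV 4.12 (cv2) and the standard library are available. Lean on these libraries where they do the work, as an engineer would, in place of code of your own. Each camera call takes 0.05 s, during which the arm holds its last target. There are 200 camera calls.

## Task

The stand in the bronze workshop is unsteady and the bronze crane has fallen off it. First wind the stabiliser leg down with its handwheel, clockwise, until the foot meets the steel plate and the wheel turns heavier, then about a quarter of a turn more so that the foot bears firmly, but do not force it. Then stand the fallen crane upright in the middle of the green felt on the stand, let go of it, and leave the plate and everything else where they are.

Things in the scene. Friction and masses are not known exactly. Their poses are not given: they have to be found in the camera images.
- wheel (a joint): angle (rad) of the black three-spoked handwheel of the stabiliser leg, about a vertical axis; grows clockwise seen from above and lowers the foot 4.5 mm per rad (28 mm a turn); stops at 0 and 15. Free turning takes 0.3 N m (7 N at mid-spoke); with the foot on the plate that grows by about 0.02 N m per mm of squeeze. Friction holds it where it is left
- wheel_hub (a point): centre of the handwheel, 160 mm above the table. Rim: round bar 14 mm thick on a 78 mm radius; hub 32 mm across; three round spokes 12 mm thick in the rim's plane. The three openings between them are free down to the gearbox 45 mm below, save for a 20 mm shaft: closed fingers can reach into an opening and push a spoke round
- wheel_knob (a point): middle of the red upright knob (22 mm across, 44 mm high, spins freely) on the rim, 78 mm from the axis and 29 mm above the rim's plane. One spoke points from the hub to the knob, the other two lie at 120 degrees either side
- foot: black rubber foot disc of the leg, 60 mm across, 10 mm thick, right below the handwheel; origin at the centre of its underside. It is sprung: once it touches, it can be squeezed 14 mm up the leg at 5 N per mm (plus 5 N at first touch), then it is solid
- plate: loose steel bearing plate lying on the table under the foot, 110 x 110 x 20 mm; origin at the centre of its underside, so its top is 20 mm higher
- felt (a point): centre of the 140 mm square of green felt on the stand's aluminium platform, at the felt's top face, 100 mm above the table; x, y along the platform's sides. Platform 240 mm (x) by 220 mm (y), its metal top 2 mm below the felt's; the leg and handwheel stand 210 mm along -y on an outrigger arm
- crane_neck (a point): grasp point on the neck of the dark bronze crane figure (about 0.5 kg, 198 mm tall, beak straight up), on its centre line, 155 mm above its base's underside; z runs from base to beak (level as it lies). It starts lying on its flank on the table, y axis up, neck 30 mm above the table. Its weight is low, in the base: held by the neck it swings upright between the pads
- crane_base (a point): centre of the underside of the crane's rock base, 76 mm (x) by 60 mm (y) by 22 mm high; same axes as crane_neck. Along z: egg-shaped body 60 mm thick in y, 84 mm long in x, from 60 to 120 mm; neck a round bar 14 mm thick from 120 to 167 mm; head 20 mm thick, centre at 176 mm; beak tip at 198 mm
- pot: low bronze lidded pot on the rear left corner of the stand's platform (bystander), 48 mm across, 50 mm high; origin under its middle
- bottle: amber solvent bottle standing behind the stand (bystander), 62 mm across, 170 mm high; origin under its middle
- brushes: blue pot of brushes (bystander), 68 mm across, 155 mm high with brushes; origin under its middle
- loupe: black hand magnifier lying flat (bystander): lens 84 mm across, 9 mm thick, handle 16 mm thick reaching 140 mm along its -x; origin under the lens
- bowl: brass bowl (bystander), 100 mm across, 50 mm high; origin under its middle
- jar: glass jar with a white cap (bystander), 60 mm across, 75 mm high; origin under its middle
- tin: green wax tin (bystander), 80 mm across, 35 mm high; origin under its middle
- casebox: cardboard box (bystander), 90 mm (its x) by 150 mm (its y) by 70 mm high; origin under its middle

How it is judged:
By the outcome, as a careful person would: the job done as asked, in the order asked, and still so for the second after the job is handed in, with the robot touching nothing.
It also fails if it takes over 72 s, if anything falls off the work surface, if the arm or the gripper's body presses on something with over 40 N, if the wrist force passes 120 N, or if a joint passes its speed limit or range.

## Working session

There is one attempt and no reset: what is moved stays moved. The work goes in short steps, Python scripts to look and compute and a tool call to move; the robot and the scene stay as the last step left them, time stands still between calls to the robot, and variables do not carry over. Pictures are saved under pics/ and viewed, about 8 in all and at most 12, crops included, and the job is handed in when it is done.

Besides the shell and the picture viewer there is one more tool, called after "Request:" as name(argument=value, ...) on one line, values as JSON. play_rows: Moves the arm, as the interface text tells. Its arguments: {"type":"object","properties":{"commands":{"type":"array"},"squeeze":{"type":"number"}},"required":["commands"]}

```bash
mkdir -p pics
cat > h.py <<'E'
import numpy as np, cv2
from scipy.spatial.transform import Rotation as R
from plant import robot, get_image
def pose(s=None):
    s=s or robot.observe(); q=s["eef_rot"]; T=np.eye(4)
    T[:3,:3]=R.from_quat([q[1],q[2],q[3],q[0]]).as_matrix(); T[:3,3]=s["tool_pos"]; return T
def shot(name,fn=None):
    T=pose(); d=get_image(name); d["M"]=T@np.array(d["mount"]) if "mount" in d else np.array(d["cam_to_world"])
    if fn: cv2.imwrite("pics/"+fn,d["color"])
    return d
def ray(d,u,v):
    M=d["M"]; r=M[:3,:3]@np.array([(u-d["cx"])/d["fx"],(v-d["cy"])/d["fy"],1]); return M[:3,3],r
def onz(d,u,v,z):
    o,r=ray(d,u,v); return o+r*(z-o[2])/r[2]
def proj(d,p):
    c=np.linalg.inv(d["M"])@np.append(p,1); return d["fx"]*c[0]/c[2]+d["cx"],d["fy"]*c[1]/c[2]+d["cy"]
def tri(*prs):
    A=np.zeros((3,3));b=np.zeros(3)
    for o,r in prs:
        r=r/np.linalg.norm(r);P=np.eye(3)-np.outer(r,r);A+=P;b+=P@o
    return np.linalg.solve(A,b)
E
python3 - <<'E'
from h import *
import pickle
s=robot.observe(); print(s); print(pose().round(3))
a=shot("top","top.png");b=shot("scene","scene.png")
pickle.dump((a,b),open("ts.pkl","wb"))
for d in(a,b): print(d["fx"],d["cx"],d["cy"],d["M"].round(3))
E
```

```text
{'time_s': 0.0, 'qpos': array([ 1.14199122e+00,  3.20261630e-01,  1.56565385e+00, -7.98012734e-06,
        1.25742590e+00, -2.00082036e-02]), 'qvel': array([-1.12035388e-03,  7.36867414e-04,  2.73296535e-05,  9.11376972e-06,
       -1.44994113e-03,  9.29292021e-04]), 'tau': array([ 4.62621847e-04, -4.15519738e+01, -2.34168112e+01,  2.88471199e-05,
        8.25036055e-03,  2.01831639e-06]), 'tool_pos': array([0.22837296, 0.52718283, 0.23050944]), 'eef_rot': array([-1.90870541e-04,  2.02976885e-01,  9.79183139e-01, -8.53283365e-04]), 'ft_force': array([ 0.71377122,  0.26223784, -0.58984583]), 'moment': array([ 0.01002086, -0.04279765, -0.01589005]), 'grip_width': 0.08551683360217187}
[[-0.918  0.398 -0.001  0.228]
 [ 0.398  0.918 -0.002  0.527]
 [ 0.    -0.002 -1.     0.231]
 [ 0.     0.     0.     1.   ]]
552.5277861865228 323.94793104501116 234.1264868966986 [[ 0.015 -0.994  0.106  0.428]
 [-0.999 -0.018 -0.032 -0.01 ]
 [ 0.033 -0.106 -0.994  1.282]
 [ 0.     0.     0.     1.   ]]
499.27449448894157 320.130453690121 234.24802612156358 [[ 0.231  0.669 -0.707  1.309]
 [ 0.973 -0.147  0.179 -0.214]
 [ 0.016 -0.729 -0.684  0.866]
 [ 0.     0.     0.     1.   ]]
```

View pics/top.png

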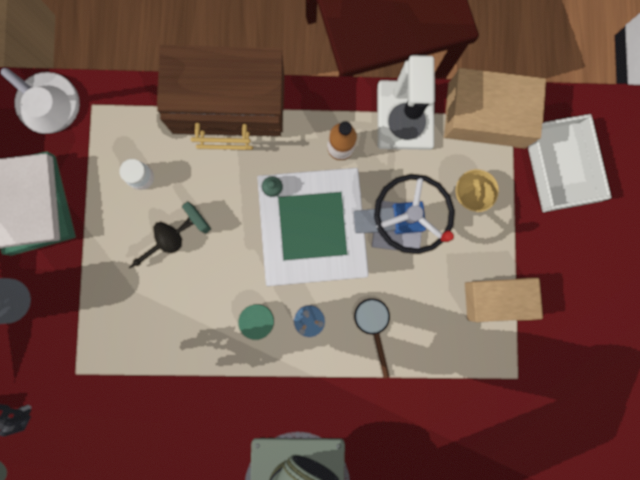

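View pics/scene.png

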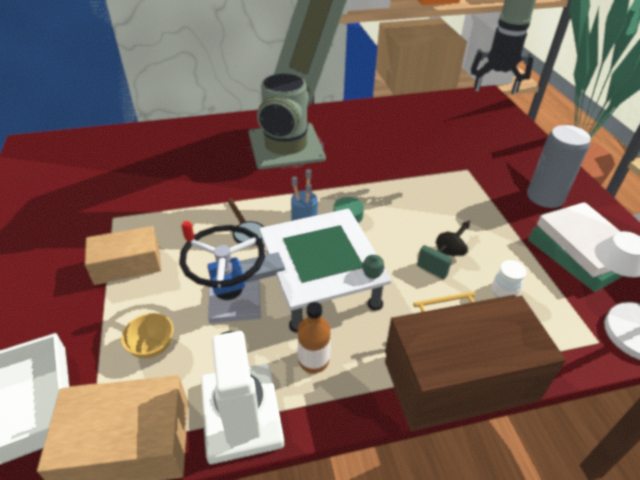

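The top view shows the felt around (312,225), hub (414,213), knob (448,237), and the crane with its base at (197,217) and beak at (132,266). The scene view agrees: hub about (222,255), knob (188,231), crane body (452,243).

Run:
```python
from h import *
import pickle
a,b=pickle.load(open("ts.pkl","rb"))
def comp(d,lo,hi,near,s=1):
    h=cv2.cvtColor(d["color"],cv2.COLOR_BGR2HSV); m=cv2.inRange(h,lo,hi)
    n,l,st,c=cv2.connectedComponentsWithStats(m)
    i=1+np.argmin([np.hypot(*(x-near))+ (999 if t[4]<15 else 0) for x,t in zip(c[1:],st[1:])])
    ct=max(cv2.findContours((l==i).astype(np.uint8),0,2)[0],key=cv2.contourArea)
    return c[i],st[i],ct
# felt
for d,n in((a,(312,225)),(b,(322,252))):
    c,st,ct=comp(d,(50,80,40),(90,255,160),n)
    r=cv2.boxPoints(cv2.minAreaRect(ct)); p=cv2.approxPolyDP(ct,8,True).reshape(-1,2)
    P=np.array([onz(d,*q,.1)[:2] for q in p]); print("felt",c,P.round(3).tolist(),P.mean(0).round(4))
# knob
K=[comp(d,(0,180,150),(10,255,255),n) for d,n in((a,(448,237)),(b,(188,231)))]
print([ (k[0].round(1),k[1]) for k in K], tri(ray(a,*K[0][0]),ray(b,*K[1][0])).round(4), onz(a,*K[0][0],.189).round(4))
# rim: dark pixels ellipse in top
g=cv2.cvtColor(a["color"],cv2.COLOR_BGR2GRAY)
m=(g<55).astype(np.uint8); yy,xx=np.mgrid[:480,:640]; rr=np.hypot(xx-414,yy-213); m[(rr>45)|(rr<32)]=0
ct=np.argwhere(m)[:,::-1].astype(np.float32); P=np.array([onz(a,*q,.16)[:2] for q in ct])
A=np.c_[2*P,np.ones(len(P))]; x=np.linalg.lstsq(A,(P**2).sum(1),rcond=None)[0]; print("hub",x[:2].round(4),np.sqrt(x[2]+x[:2]@x[:2]).round(4), "hub px",tri(ray(a,414,213),ray(b,222,253)).round(4))
for n,q,z in(("base",(197,217),.03),("body",(168,237),.03),("beak",(132,266),.03),("pot",(272,186),.125),("bottle",(346,128),.17),("bowl",(478,190),.05),("brush",(309,320),.1),("tin",(256,321),.035),("loupe",(371,316),.01),("jar",(132,172),.075)):print(n,onz(a,*q,z).round(3))
```

```text
felt [312.14698795 225.51726908] [[0.644, -0.079], [0.631, 0.049], [0.501, 0.035], [0.514, -0.093]] [ 0.5725 -0.0222]
felt [321.87453462 253.25614296] [[0.504, 0.036], [0.516, -0.093], [0.642, -0.081], [0.626, 0.054]] [ 0.572  -0.0213]
[(array([446.8, 236.1]), array([442, 232,  10,   9,  63], dtype=int32)), (array([188. , 226.7]), array([183, 222,  10,  15,  53], dtype=int32))] [ 0.5436 -0.2888  0.1998] [ 0.5448 -0.2911  0.189 ]
hub [ 0.5945 -0.2311] 0.0771 hub px [ 0.5941 -0.2309  0.1633]
base [0.595 0.239 0.03 ]
body [0.548 0.302 0.03 ]
beak [0.482 0.379 0.03 ]
pot [0.652 0.065 0.125]
bottle [ 0.768 -0.088  0.17 ]
bowl [ 0.667 -0.4    0.05 ]
brush [ 0.371 -0.019  0.1  ]
tin [0.364 0.099 0.035]
loupe [ 0.377 -0.161  0.01 ]
jar [0.686 0.376 0.075]
```

Run:
```python
from h import *
import pickle
a,b=pickle.load(open("ts.pkl","rb"))
c=b["color"][215:335,170:300]; cv2.imwrite("pics/foot.png",cv2.resize(c,None,fx=5,fy=5,interpolation=cv2.INTER_CUBIC))
for z in(.02,.03,.04,.06,.08):print(z,[np.round((np.array(proj(b,[.5945+dx,-.231,z]))-(170,215))*5) for dx in(0,.03)])
T=pose(); 
def rel(x,y,z): return (T[:3,:3].T@(np.array([x,y,z])-T[:3,3])/.2).round(4)
print(rel(.544,-.290,.27),rel(.544,-.290,.173))
```

```text
0.02 [array([301., 424.]), array([308., 477.])]
0.03 [array([298., 409.]), array([306., 462.])]
0.04 [array([296., 394.]), array([303., 447.])]
0.06 [array([291., 363.]), array([298., 417.])]
0.08 [array([285., 331.]), array([293., 385.])]
[-3.0722 -3.1227 -0.1924] [-3.0722 -3.1219  0.2926]
```

View pics/foot.png

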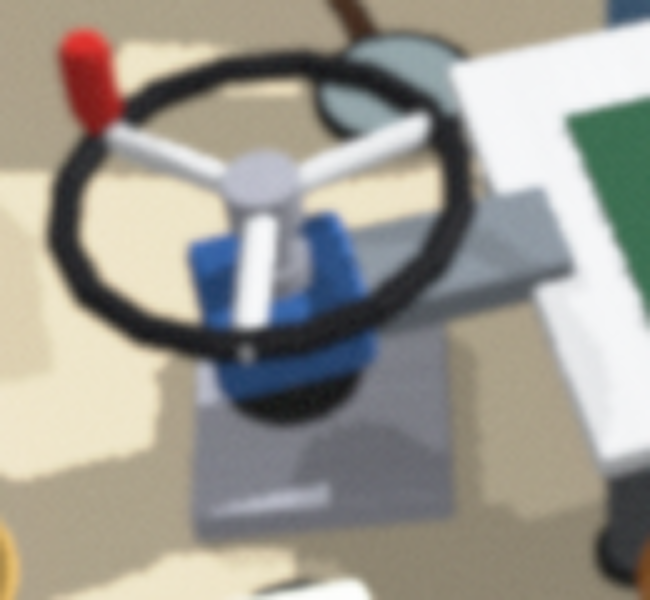

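Foot underside reads about z 0.055, so the gap is about 35 mm, roughly 7.9 rad before contact. I'll grip the freely spinning knob and walk it round with the wrist orientation fixed.

Request:
play_rows(commands=[-0.76, -0.49, -0.3, 0, 0, 0.74, 50, -0.76, -0.49, -0.3, 0, 0, 0.74, 50, -0.76, -0.49, -0.3, 0, 0, 0.74, 50, -0.76, -0.49, -0.3, 0, 0, 0.74, 50, -0.76, -0.49, -0.3, 0, 0, 0.74, 50, -0.76, -0.49, -0.3, 0, 0, 0.74, 50, -0.76, -0.49, -0.3, 0, 0, 0.74, 50, -0.76, -0.49, -0.3, 0, 0, 0.74, 50], squeeze=40)

```text
time_s: 1.1
tool_pos: [0.329, 0.3773, 0.2911]
eef_rot: [-0.0, 0.706, 0.708, -0.0]
ft_force: [0.3, -0.2, 0.1]
grip_width: 0.0501
```

Request:
play_rows(commands=[-1, 0.4, 0, 0, 0, 0, 50, -1, 0.4, 0, 0, 0, 0, 50, -1, 0.4, 0, 0, 0, 0, 50, -1, 0.4, 0, 0, 0, 0, 50])

```text
time_s: 1.6
tool_pos: [0.4095, 0.1748, 0.2914]
eef_rot: [0.0, 0.707, 0.707, -0.0]
ft_force: [-0.1, 0.8, -0.0]
grip_width: 0.0499
```

Request:
play_rows(commands=[-1, 0.4, 0, 0, 0, 0, 50, -1, 0.4, 0, 0, 0, 0, 50, -1, 0.4, 0, 0, 0, 0, 50, -1, 0.4, 0, 0, 0, 0, 50])

```text
time_s: 2.1
tool_pos: [0.4897, -0.0256, 0.2911]
eef_rot: [0.0, 0.708, 0.707, -0.0]
ft_force: [-0.7, 0.7, 0.2]
grip_width: 0.05
```

Request:
play_rows(commands=[-1, 0.27, 0, 0, 0, 0, 50, -1, 0.27, 0, 0, 0, 0, 50, -1, 0.27, 0, 0, 0, 0, 50, -1, 0.27, 0, 0, 0, 0, 50, -1, 0.27, 0, 0, 0, 0, 50])

```text
time_s: 2.72
tool_pos: [0.5428, -0.2233, 0.2906]
eef_rot: [-0.001, 0.707, 0.707, 0.0]
ft_force: [-0.1, 0.0, 0.3]
grip_width: 0.0503
```

Run:
```python
from h import *
d=shot("wrist","w1.png"); s=robot.observe(); print(s["time_s"],s["qpos"].round(2),s["ft_force"]); T=pose(); print(T.round(3))
for n,p in(("knob",[.544,-.290,.211]),("hub",[.5945,-.231,.166])): print(n,proj(d,p))
h=cv2.cvtColor(d["color"],cv2.COLOR_BGR2HSV); m=cv2.inRange(h,(0,180,120),(8,255,255))|cv2.inRange(h,(174,180,120),(180,255,255))
n,l,st,c=cv2.connectedComponentsWithStats(m); print([(st[i],c[i].round(1)) for i in range(1,n) if st[i][4]>150])
print((T[:3,:3].T@(np.array([.544,-.290,.175])-T[:3,3])/.2).round(3))
```

```text
2.775 [-0.41  0.31  1.43  0.    1.4  -0.41] [ 0.78413106 -0.24257434  0.94357663]
[[-0.     1.    -0.001  0.543]
 [ 1.     0.     0.001 -0.222]
 [ 0.001 -0.001 -1.     0.291]
 [ 0.     0.     0.     1.   ]]
knob (np.float64(326.38946007642966), np.float64(327.65889188092257))
hub (np.float64(386.0100718346346), np.float64(236.51075008178617))
[]
[-0.341  0.007  0.579]
```

View pics/w1.png

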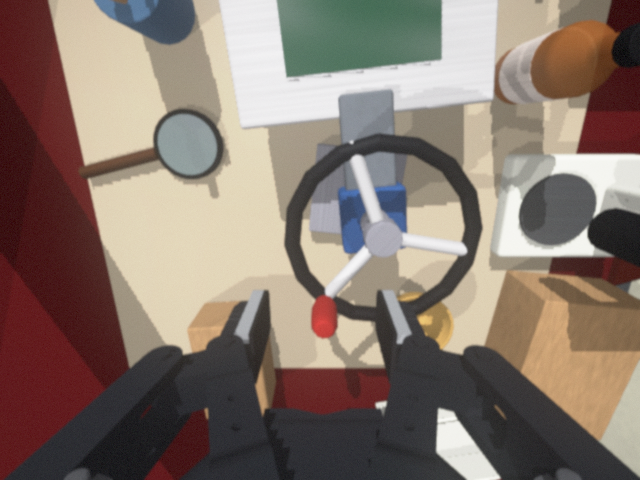

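Request:
play_rows(commands=[-0.34, 0.005, 0, 0, 0, 0, 50, -0.34, 0.005, 0, 0, 0, 0, 50, -0.34, 0.005, 0.3, 0, 0, 0, 50, -0.34, 0.005, 0.5, 0, 0, 0, 50, -0.34, 0.005, 0.58, 0, 0, 0, 50, -0.34, 0.005, 0.58, 0, 0, 0, 50])

```text
time_s: 3.52
tool_pos: [0.5439, -0.2894, 0.1754]
eef_rot: [-0.001, 0.707, 0.708, 0.0]
ft_force: [0.7, -0.4, 1.2]
grip_width: 0.0501
```

Request:
play_rows(commands=[0, 0, 0, 0, 0, 0, 10, 0, 0, 0, 0, 0, 0, 10, 0, 0, 0, 0, 0, 0, 10, 0, 0, 0, 0, 0, 0, 10, 0, 0, 0, 0, 0, 0, 10], squeeze=40)

```text
time_s: 4.15
tool_pos: [0.5445, -0.2912, 0.1776]
eef_rot: [0.002, 0.707, 0.707, 0.001]
ft_force: [-1.2, 0.5, 6.5]
grip_width: 0.0206
```

Run:
```python
from h import *
s=robot.observe(); print(s["time_s"],s["tool_pos"],s["grip_width"],s["ft_force"],pose()[:3,:3].round(3))
c=np.array([.5945,-.231]); p=s["tool_pos"][:2]-c; r=np.hypot(*p); t0=np.arctan2(p[1],p[0]); print(r,t0)
for k in range(1,21):
    a=t0-.2*k; q=c+.078*np.array([np.cos(a),np.sin(a)])-s["tool_pos"][:2]; print(np.round([q[1]/.2,q[0]/.2],2).tolist())
```

```text
4.15 [ 0.54448378 -0.29123072  0.1775888 ] 0.020587135343113603 [-1.21684425  0.48130603  6.53540974] [[ 0.001  1.     0.003]
 [ 1.    -0.001 -0.001]
 [-0.001  0.003 -1.   ]]
0.07829024533189767 -2.26380714625
[0.06, -0.05]
[0.12, -0.1]
[0.19, -0.12]
[0.27, -0.14]
[0.35, -0.14]
[0.42, -0.12]
[0.5, -0.09]
[0.56, -0.04]
[0.61, 0.01]
[0.65, 0.08]
[0.68, 0.15]
[0.69, 0.23]
[0.69, 0.31]
[0.67, 0.38]
[0.63, 0.45]
[0.59, 0.52]
[0.53, 0.57]
[0.46, 0.61]
[0.39, 0.63]
[0.31, 0.64]
```

Force of 6.5 N upward means the fingertips sit on the rim; I'll reopen, raise 7 mm and grip again.

Request:
play_rows(commands=[0, 0, 0, 0, 0, 0, 32, 0, 0, 0, 0, 0, 0, 32, 0, 0, -0.035, 0, 0, 0, 32, 0, 0, -0.035, 0, 0, 0, 10, 0, 0, -0.035, 0, 0, 0, 10, 0, 0, -0.035, 0, 0, 0, 10, 0, 0, -0.035, 0, 0, 0, 10], squeeze=40)

```text
time_s: 5.03
tool_pos: [0.5445, -0.2911, 0.1835]
eef_rot: [0.001, 0.707, 0.707, 0.0]
ft_force: [-0.3, 0.4, 5.8]
grip_width: 0.0202
```

Run:
```python
from h import *
s=robot.observe(); print(s["time_s"],s["tool_pos"],s["grip_width"],s["ft_force"],pose()[:3,:3].round(3))
```

```text
5.025 [ 0.54447728 -0.29109333  0.18345134] 0.020228888560954745 [-0.28261657  0.37628     5.8458492 ] [[ 0.     1.     0.002]
 [ 1.    -0.    -0.001]
 [-0.001  0.002 -1.   ]]
```

Request:
play_rows(commands=[0.06, -0.05, 0, 0, 0, 0, 10, 0.12, -0.1, 0, 0, 0, 0, 10, 0.19, -0.12, 0, 0, 0, 0, 10, 0.27, -0.14, 0, 0, 0, 0, 10, 0.35, -0.14, 0, 0, 0, 0, 10, 0.42, -0.12, 0, 0, 0, 0, 10, 0.5, -0.09, 0, 0, 0, 0, 10, 0.56, -0.04, 0, 0, 0, 0, 10, 0.61, 0.01, 0, 0, 0, 0, 10, 0.65, 0.08, 0, 0, 0, 0, 10, 0.65, 0.08, 0, 0, 0, 0, 10])

```text
time_s: 6.4
tool_pos: [0.5613, -0.1595, 0.1834]
eef_rot: [0.001, 0.707, 0.707, 0.001]
ft_force: [0.6, -0.4, 7.7]
grip_width: 0.0204
```

```bash
cat > t.py <<'E'
from h import *
import sys
s=robot.observe(); print(s["time_s"],s["tool_pos"],s["grip_width"],s["ft_force"].round(2),s["moment"].round(2))
c=np.array([.5945,-.231]); p=s["tool_pos"][:2]-c; r=np.hypot(*p); t0=np.arctan2(p[1],p[0]); print("r",r,"ang",t0)
f=s["ft_force"]; print("rad,tan", f[:2]@[np.cos(t0),np.sin(t0)], f[:2]@[-np.sin(t0),np.cos(t0)])
st=float(sys.argv[1])
for k in range(1,21):
    a=t0-st*k; q=c+.078*np.array([np.cos(a),np.sin(a)])-s["tool_pos"][:2]; print(np.round([q[1]/.2,q[0]/.2],2).tolist(),end=" ")
E
python3 t.py .2
```

```text
6.4 [ 0.56132234 -0.15954748  0.18344151] 0.020386757804545352 [ 0.64 -0.42  7.74] [ 0.16 -0.31  0.01]
r 0.07877956203316014 ang 2.005504279341381
rad,tan -0.6518485273565812 -0.4071344567954584
[0.02, 0.08] [0.03, 0.15] [0.03, 0.23] [0.01, 0.31] [-0.03, 0.37] [-0.08, 0.44] [-0.14, 0.49] [-0.2, 0.52] [-0.28, 0.55] [-0.36, 0.56] [-0.43, 0.55] [-0.51, 0.53] [-0.58, 0.49] [-0.64, 0.44] [-0.68, 0.38] [-0.72, 0.31] [-0.74, 0.23] [-0.75, 0.16] [-0.74, 0.08] [-0.71, 0.01]
```

Request:
play_rows(commands=[0.02, 0.08, 0, 0, 0, 0, 10, 0.03, 0.15, 0, 0, 0, 0, 10, 0.03, 0.23, 0, 0, 0, 0, 10, 0.01, 0.31, 0, 0, 0, 0, 10, -0.03, 0.37, 0, 0, 0, 0, 10, -0.08, 0.44, 0, 0, 0, 0, 10, -0.14, 0.49, 0, 0, 0, 0, 10, -0.2, 0.52, 0, 0, 0, 0, 10, -0.28, 0.55, 0, 0, 0, 0, 10, -0.36, 0.56, 0, 0, 0, 0, 10])

```text
time_s: 7.65
tool_pos: [0.6717, -0.2307, 0.1834]
eef_rot: [-0.002, 0.707, 0.707, 0.001]
ft_force: [-4.2, 4.6, 9.8]
grip_width: 0.0203
```

```bash
python3 t.py .2
```

```text
7.65 [ 0.6717441 -0.2306892  0.1833794] 0.020330347119007813 [-4.16  4.55  9.82] [ 0.62  0.62 -0.01]
r 0.07724472839854794 ang 0.004023578738108456
rad,tan -4.138176545373697 4.567795593876366
[-0.08, -0.0] [-0.15, -0.03] [-0.22, -0.06] [-0.28, -0.11] [-0.33, -0.17] [-0.36, -0.24] [-0.39, -0.32] [-0.39, -0.4] [-0.38, -0.47] [-0.36, -0.55] [-0.32, -0.61] [-0.27, -0.67] [-0.2, -0.72] [-0.13, -0.75] [-0.06, -0.77] [0.02, -0.78] [0.1, -0.76] [0.17, -0.74] [0.24, -0.7] [0.29, -0.64]
```

Request:
play_rows(commands=[-0.08, 0, 0, 0, 0, 0, 10, -0.15, -0.03, 0, 0, 0, 0, 10, -0.22, -0.06, 0, 0, 0, 0, 10, -0.28, -0.11, 0, 0, 0, 0, 10, -0.33, -0.17, 0, 0, 0, 0, 10, -0.36, -0.24, 0, 0, 0, 0, 10, -0.39, -0.32, 0, 0, 0, 0, 10, -0.39, -0.4, 0, 0, 0, 0, 10, -0.38, -0.47, 0, 0, 0, 0, 10, -0.36, -0.55, 0, 0, 0, 0, 10])

```text
time_s: 8.9
tool_pos: [0.5639, -0.3029, 0.1835]
eef_rot: [0.001, 0.707, 0.707, 0.003]
ft_force: [6.3, 7.5, 5.9]
grip_width: 0.0203
```

```bash
python3 t.py .15; python3 -c "
from h import *
b=shot('scene'); cv2.imwrite('pics/foot2.png',cv2.resize(b['color'][260:335,190:280],None,fx=6,fy=6,interpolation=cv2.INTER_CUBIC))"
```

```text
8.9 [ 0.56393439 -0.30289281  0.18345112] 0.02033625817552108 [6.28 7.47 5.94] [ 0.9  -1.04  0.04]
r 0.07812063181585563 ang -1.9727984685568039
rad,tan -9.335812941540686 2.857242365889531
[0.03, -0.05] [0.06, -0.1] [0.1, -0.14] [0.15, -0.18] [0.2, -0.2] [0.26, -0.22] [0.31, -0.23] [0.37, -0.24] [0.43, -0.23] [0.49, -0.22] [0.54, -0.19] [0.59, -0.16] [0.63, -0.12] [0.67, -0.08] [0.7, -0.03] [0.73, 0.02] [0.74, 0.08] [0.75, 0.14] [0.75, 0.2] [0.74, 0.25]
```

View pics/foot2.png

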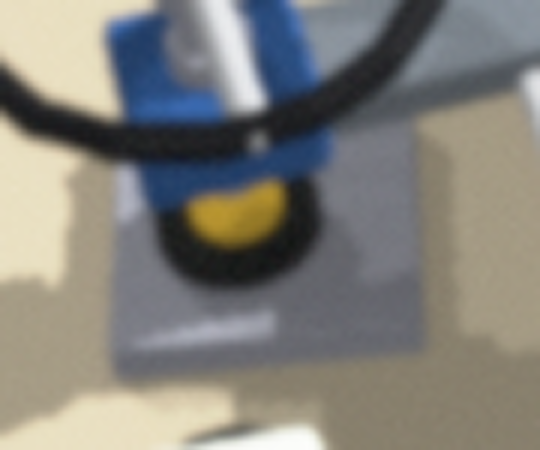

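Gap is now about 8 mm by the picture (foot edge at full-image row 308; plate level would be 310.4), so contact is expected about 1.8 rad further. I'll step 0.2 rad per call and read the force each time.

```bash
cat > inc.py <<'E'
from h import *
import sys
t0,st,n=float(sys.argv[1]),float(sys.argv[2]),int(sys.argv[3])
P=lambda a:np.array([np.sin(a),np.cos(a)])*.078/.2
for k in range(n):
    a=t0-st*k; print(k,(P(a-st/2)-P(a)).round(3).tolist(),(P(a-st)-P(a)).round(3).tolist())
E
python3 inc.py -1.973 .2 12
```

```text
0 [0.017, -0.035] [0.037, -0.068]
1 [0.024, -0.031] [0.05, -0.059]
2 [0.029, -0.026] [0.061, -0.048]
3 [0.034, -0.019] [0.069, -0.035]
4 [0.037, -0.012] [0.075, -0.021]
5 [0.039, -0.005] [0.078, -0.005]
6 [0.039, 0.003] [0.077, 0.01]
7 [0.037, 0.011] [0.074, 0.025]
8 [0.035, 0.018] [0.067, 0.039]
9 [0.03, 0.025] [0.058, 0.052]
10 [0.025, 0.03] [0.046, 0.062]
11 [0.018, 0.034] [0.033, 0.07]
```

Request:
play_rows(commands=[0.017, -0.035, 0, 0, 0, 0, 10, 0.037, -0.068, 0, 0, 0, 0, 10])

```text
time_s: 9.2
tool_pos: [0.5507, -0.2958, 0.1835]
eef_rot: [0.002, 0.707, 0.707, 0.003]
ft_force: [6.5, 3.0, 4.7]
grip_width: 0.0201
```

Request:
play_rows(commands=[0.024, -0.031, 0, 0, 0, 0, 10, 0.05, -0.059, 0, 0, 0, 0, 10])

```text
time_s: 9.45
tool_pos: [0.539, -0.2863, 0.1835]
eef_rot: [0.002, 0.707, 0.707, 0.002]
ft_force: [6.0, 0.1, 3.3]
grip_width: 0.0201
```

Request:
play_rows(commands=[0.029, -0.026, 0, 0, 0, 0, 10, 0.061, -0.048, 0, 0, 0, 0, 10])

```text
time_s: 9.7
tool_pos: [0.5293, -0.2747, 0.1835]
eef_rot: [0.003, 0.707, 0.707, 0.002]
ft_force: [5.0, -1.0, 5.5]
grip_width: 0.0211
```

Request:
play_rows(commands=[0.034, -0.019, 0, 0, 0, 0, 10, 0.069, -0.035, 0, 0, 0, 0, 10])

```text
time_s: 9.95
tool_pos: [0.5219, -0.2614, 0.1835]
eef_rot: [0.003, 0.707, 0.707, 0.001]
ft_force: [5.7, -1.1, 4.5]
grip_width: 0.0205
```

Request:
play_rows(commands=[0.037, -0.012, 0, 0, 0, 0, 10, 0.075, -0.021, 0, 0, 0, 0, 10])

```text
time_s: 10.2
tool_pos: [0.5173, -0.2467, 0.1834]
eef_rot: [0.002, 0.707, 0.707, 0.001]
ft_force: [4.0, -2.2, 4.9]
grip_width: 0.0202
```

Request:
play_rows(commands=[0.039, -0.005, 0, 0, 0, 0, 10, 0.078, -0.005, 0, 0, 0, 0, 10])

```text
time_s: 10.45
tool_pos: [0.5156, -0.2313, 0.1834]
eef_rot: [0.002, 0.707, 0.707, 0.0]
ft_force: [0.2, -3.2, 6.9]
grip_width: 0.0203
```

Request:
play_rows(commands=[0.039, 0.003, 0, 0, 0, 0, 10, 0.077, 0.01, 0, 0, 0, 0, 10])

```text
time_s: 10.7
tool_pos: [0.517, -0.2159, 0.1834]
eef_rot: [0.001, 0.707, 0.707, -0.0]
ft_force: [-0.3, -3.9, 7.2]
grip_width: 0.0206
```

Request:
play_rows(commands=[0.037, 0.011, 0, 0, 0, 0, 10, 0.074, 0.025, 0, 0, 0, 0, 10])

```text
time_s: 10.95
tool_pos: [0.5215, -0.201, 0.1834]
eef_rot: [0.001, 0.707, 0.707, -0.001]
ft_force: [-0.9, -4.0, 8.2]
grip_width: 0.0201
```

Request:
play_rows(commands=[0.035, 0.018, 0, 0, 0, 0, 10, 0.067, 0.039, 0, 0, 0, 0, 10])

```text
time_s: 11.2
tool_pos: [0.5287, -0.1874, 0.1834]
eef_rot: [0.0, 0.707, 0.707, -0.001]
ft_force: [-2.5, -3.2, 9.8]
grip_width: 0.0201
```

Request:
play_rows(commands=[0.03, 0.025, 0, 0, 0, 0, 10, 0.058, 0.052, 0, 0, 0, 0, 10])

```text
time_s: 11.45
tool_pos: [0.5385, -0.1755, 0.1834]
eef_rot: [-0.001, 0.707, 0.707, -0.001]
ft_force: [-4.9, -1.7, 10.7]
grip_width: 0.0203
```

Request:
play_rows(commands=[0.025, 0.03, 0, 0, 0, 0, 10, 0.046, 0.062, 0, 0, 0, 0, 10])

```text
time_s: 11.7
tool_pos: [0.5504, -0.1657, 0.1834]
eef_rot: [-0.002, 0.707, 0.707, -0.001]
ft_force: [-6.8, 0.1, 11.3]
grip_width: 0.0205
```

Request:
play_rows(commands=[0.018, 0.034, 0, 0, 0, 0, 10, 0.033, 0.07, 0, 0, 0, 0, 10])

```text
time_s: 11.95
tool_pos: [0.5641, -0.1585, 0.1834]
eef_rot: [-0.002, 0.707, 0.707, -0.001]
ft_force: [-6.6, 1.0, 11.9]
grip_width: 0.0204
```

```bash
python3 t.py .2; python3 -c "
from h import *
b=shot('scene'); cv2.imwrite('pics/foot3.png',cv2.resize(b['color'][260:335,190:280],None,fx=6,fy=6,interpolation=cv2.INTER_CUBIC))"
```

```text
11.95 [ 0.56410256 -0.1584621   0.18336269] 0.020432144941130853 [-6.58  0.98 11.87] [ 0.19  0.97 -0.01]
r 0.07864954440575118 ang 1.967621559207187
rad,tan 3.4413824692123347 5.688918535118208
[0.02, 0.08] [0.03, 0.15] [0.02, 0.23] [-0.0, 0.3] [-0.04, 0.37] [-0.09, 0.43] [-0.15, 0.48] [-0.22, 0.52] [-0.3, 0.54] [-0.38, 0.54] [-0.45, 0.53] [-0.53, 0.51] [-0.59, 0.47] [-0.65, 0.41] [-0.7, 0.35] [-0.73, 0.28] [-0.75, 0.21] [-0.75, 0.13] [-0.74, 0.05] [-0.71, -0.02]
```

View pics/foot3.png

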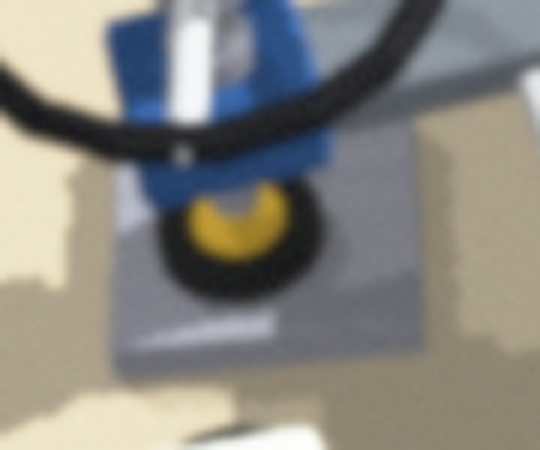

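Run:
```python
from h import *
import pickle
b0=pickle.load(open("ts.pkl","rb"))[1]
I0=b0["color"]
I=[I0]+[cv2.resize(cv2.imread(f"pics/{f}"),(90,75),interpolation=cv2.INTER_AREA) for f in("foot2.png","foot3.png")]
I[0]=I0[260:335,190:280]
rows=[]
for im in I:
    g=im.astype(float).mean(2); e=[]
    for u in range(34,43):
        col=g[:,u]
        # last dark row (below 40) then half-level crossing to plate grey
        dk=np.where(col<45)[0]; dk=dk[dk<55]; v=dk.max(); lo=col[v-1]; hi=col[v+4:v+7].mean(); h=(lo+hi)/2
        k=v-1
        while col[k+1]<h:k+=1
        e.append(k+(h-col[k])/(col[k+1]-col[k]))
    rows.append(260+np.mean(e)); print(np.round(e,2),rows[-1])
zs=np.linspace(.0,.07,71); pr=[]
c=np.array([.5945,-.231])
for z in zs:
    a=np.linspace(0,2*np.pi,181); P=[proj(b0,[c[0]+.03*np.cos(t),c[1]+.03*np.sin(t),z]) for t in a]; P=np.array(P)
    s=[max(P[np.abs(P[:,0]-(190+u))<.8][:,1]) for u in range(34,43)]; pr.append(np.mean(s))
z=[np.interp(-r,-np.array(pr),zs) for r in rows]; print("z",z)
m=(z[0]-z[1])/6.0; print("mm/rad",m*1e3,"contact total by stop:",(z[0]-z[2])/.0045, "by abs plate:",(z[0]-.02)/.0045)
```

```text
[39.42 39.61 39.71 39.64 39.61 39.39 39.25 38.84 38.57] 299.33861967280217
[47.62 47.79 47.8  47.89 47.86 47.92 47.87 47.79 47.57] 307.79068559888333
[50.08 50.55 50.6  50.63 50.66 50.9  50.64 50.55 50.47] 310.5640948466722
z [np.float64(0.05725844890241026), np.float64(0.02950922959788882), np.float64(0.02013438809592972)]
mm/rad 4.624869884086907 contact total by stop: 8.24979129032901 by abs plate: 8.279655311646724
```

```bash
python3 inc.py 1.968 .2 6
```

```text
0 [0.013, 0.037] [0.023, 0.074]
1 [0.006, 0.039] [0.008, 0.078]
2 [-0.002, 0.039] [-0.008, 0.077]
3 [-0.01, 0.038] [-0.023, 0.074]
4 [-0.017, 0.035] [-0.038, 0.068]
5 [-0.024, 0.031] [-0.05, 0.059]
```

Request:
play_rows(commands=[0.013, 0.037, 0, 0, 0, 0, 10, 0.023, 0.074, 0, 0, 0, 0, 10])

```text
time_s: 12.25
tool_pos: [0.579, -0.154, 0.1834]
eef_rot: [-0.002, 0.707, 0.707, -0.001]
ft_force: [-5.7, 0.1, 11.3]
grip_width: 0.0203
```

Request:
play_rows(commands=[0.006, 0.039, 0, 0, 0, 0, 10, 0.008, 0.078, 0, 0, 0, 0, 10])

```text
time_s: 12.5
tool_pos: [0.5947, -0.1525, 0.1834]
eef_rot: [-0.002, 0.707, 0.707, -0.001]
ft_force: [-5.0, -0.1, 11.4]
grip_width: 0.0205
```

Request:
play_rows(commands=[-0.002, 0.039, 0, 0, 0, 0, 10, -0.008, 0.077, 0, 0, 0, 0, 10])

```text
time_s: 12.75
tool_pos: [0.6101, -0.1543, 0.1834]
eef_rot: [-0.002, 0.707, 0.707, -0.001]
ft_force: [-6.5, 1.2, 11.0]
grip_width: 0.0204
```

Request:
play_rows(commands=[-0.01, 0.038, 0, 0, 0, 0, 10, -0.023, 0.074, 0, 0, 0, 0, 10])

```text
time_s: 13.0
tool_pos: [0.6246, -0.1589, 0.1834]
eef_rot: [-0.002, 0.707, 0.707, -0.001]
ft_force: [-7.3, 0.4, 10.3]
grip_width: 0.0204
```

```bash
cat > foot.py <<'E'
from h import *
rs=[]
for _ in range(2):
    g=shot("scene")["color"][260:335,190:280].astype(float).mean(2); e=[]
    for u in range(34,43):
        col=g[:,u]; dk=np.where(col<45)[0]; dk=dk[dk<55]; v=dk.max(); h=(col[v-1]+col[v+4:v+7].mean())/2; k=v-1
        while col[k+1]<h:k+=1
        e.append(k+(h-col[k])/(col[k+1]-col[k]))
    rs.append(260+np.mean(e))
print("foot row",rs)
E
python3 t.py .2; python3 foot.py; python3 t.py .2 | head -3
```

```text
13.0 [ 0.62464944 -0.15892345  0.1833869 ] 0.020400364495125636 [-7.27  0.41 10.28] [-0.02  0.98  0.05]
r 0.07812820921061413 ang 1.1746164128459209
rad,tan -2.429377742389164 6.86778331694524
[-0.04, 0.07] [-0.09, 0.13] [-0.15, 0.18] [-0.22, 0.21] [-0.29, 0.23] [-0.37, 0.24] [-0.45, 0.23] [-0.52, 0.2] [-0.59, 0.17] [-0.65, 0.11] [-0.69, 0.05] [-0.73, -0.02] [-0.75, -0.09] [-0.75, -0.17] [-0.74, -0.25] [-0.71, -0.32] [-0.67, -0.39] [-0.62, -0.44] [-0.55, -0.49] [-0.48, -0.52] foot row [np.float64(310.6488987412167), np.float64(310.62446360493914)]
13.1 [ 0.62568205 -0.15939095  0.18340962] 0.020219475657343344 [-3.84 -0.56 10.39] [-0.09  0.54  0.  ]
r 0.07810362376040082 ang 1.1601091253477007
rad,tan -2.048360020510457 3.2913005389035224
```

Foot edge has stayed at row 310.6 since 8.34 rad while the torque keeps rising, so contact was at about 8.0–8.1 rad. I'm at 9.15 rad and will go to about 9.6.

Request:
play_rows(commands=[-0.017, 0.035, 0, 0, 0, 0, 10, -0.038, 0.068, 0, 0, 0, 0, 10, -0.062, 0.1, 0, 0, 0, 0, 10, -0.088, 0.127, 0, 0, 0, 0, 10])

```text
time_s: 13.6
tool_pos: [0.6496, -0.1761, 0.1834]
eef_rot: [-0.003, 0.707, 0.707, -0.001]
ft_force: [-6.7, 2.2, 11.8]
grip_width: 0.0202
```

Request:
play_rows(commands=[0, 0, 0, 0, 0, 0, 10, 0, 0, 0, 0, 0, 0, 10])

```text
time_s: 13.85
tool_pos: [0.6504, -0.1769, 0.1834]
eef_rot: [-0.001, 0.707, 0.707, -0.001]
ft_force: [-5.9, 0.5, 9.8]
grip_width: 0.0204
```

```bash
python3 t.py .2|head -3; python3 foot.py
```

```text
13.85 [ 0.65038899 -0.17685821  0.18342688] 0.02040968933271191 [-5.87  0.47  9.84] [-0.09  0.76  0.01]
r 0.07781332143960595 ang 0.7695203426581106
rad,tan -3.891610788627074 4.417819636277805
foot row [np.float64(310.6833018065094), np.float64(310.5899538276963)]
```

Wheel is at about 9.54 rad, roughly 1.5 rad past contact. I'll let go of the knob, rise and go over the crane.

Request:
play_rows(commands=[0, 0, 0, 0, 0, 0, 50, 0, 0, 0, 0, 0, 0, 50, 0, 0, 0, 0, 0, 0, 50, 0, 0, -0.3, 0, 0, 0, 50, 0, 0, -0.6, 0, 0, 0, 50, 0, 0, -0.6, 0, 0, 0, 50])

```text
time_s: 14.7
tool_pos: [0.6543, -0.1779, 0.3085]
eef_rot: [0.005, 0.707, 0.707, 0.003]
ft_force: [-0.4, -0.3, -0.5]
grip_width: 0.0499
```

Request:
play_rows(commands=[1, -0.25, 0, 0, 0, 0, 60, 1, -0.25, 0, 0, 0, 0, 60, 1, -0.25, 0, 0, 0, 0, 60, 1, -0.25, 0, 0, 0, 0, 60])

```text
time_s: 15.2
tool_pos: [0.6009, 0.0257, 0.3013]
eef_rot: [-0.001, 0.706, 0.708, -0.001]
ft_force: [0.9, -0.8, 0.5]
grip_width: 0.0603
```

Request:
play_rows(commands=[1, -0.25, 0, 0, 0, -0.432, 60, 1, -0.25, 0, 0, 0, -0.432, 60, 1, -0.25, 0, 0, 0, -0.432, 60, 1, -0.25, 0, 0, 0, -0.432, 60])

```text
time_s: 15.7
tool_pos: [0.5515, 0.2252, 0.3012]
eef_rot: [-0.001, 0.428, 0.904, -0.0]
ft_force: [-0.3, -0.0, -0.1]
grip_width: 0.0601
```

```bash
python3 foot.py
python3 - <<'E'
from h import *
T=pose(); print(T.round(3)); print((T[:3,:3].T@(np.array([.509,.3455,.25])-T[:3,3])/.2).round(3))
E
```

```text
foot row [np.float64(309.9945554297515), np.float64(309.98930962228366)]
[[-0.629  0.777 -0.002  0.552]
 [ 0.777  0.629 -0.001  0.224]
 [ 0.001 -0.002 -1.     0.301]
 [ 0.     0.     0.     1.   ]]
[0.607 0.216 0.256]
```

Request:
play_rows(commands=[0.61, 0.22, 0.25, 0, 0, 0, 60, 0.61, 0.22, 0.25, 0, 0, 0, 60, 0.61, 0.22, 0.25, 0, 0, 0, 60, 0.61, 0.22, 0.25, 0, 0, 0, 60])

```text
time_s: 16.3
tool_pos: [0.5106, 0.3443, 0.2516]
eef_rot: [0.0, 0.432, 0.902, -0.001]
ft_force: [0.9, -1.2, 0.5]
grip_width: 0.0598
```

Run:
```python
from h import *
import pickle
d=shot("wrist","w2.png"); pickle.dump(d,open("w2.pkl","wb")); print(pose().round(3)); print(proj(d,[.509,.3455,.03]),proj(d,[.482,.379,.03]),proj(d,[.6065,.225,.03]))
b=shot('scene'); c=cv2.resize(b['color'][200:335,170:280],None,fx=5,fy=5,interpolation=cv2.INTER_CUBIC)[:480]
w=cv2.imread("pics/w2.png")
b5=cv2.resize(b['color'][255:335,185:281],(384,320),interpolation=cv2.INTER_CUBIC)
v=np.zeros((480,800,3),np.uint8); v[:, :480]=cv2.resize(w,(640,480))[:,80:560]; v[:320,480:800]=cv2.resize(b5,(320,320*320//384))[:320] if False else cv2.resize(b5,(320,320)); cv2.imwrite("pics/mix.png",v)
```

```text
[[-0.626  0.78   0.001  0.511]
 [ 0.78   0.626 -0.001  0.344]
 [-0.001 -0.    -1.     0.252]
 [ 0.     0.     0.     1.   ]]
(np.float64(323.85186021875217), np.float64(201.56723447666883)) (np.float64(323.81559966726405), np.float64(162.01876892700477)) (np.float64(324.19898496452686), np.float64(322.81281747984747))
```

View pics/mix.png

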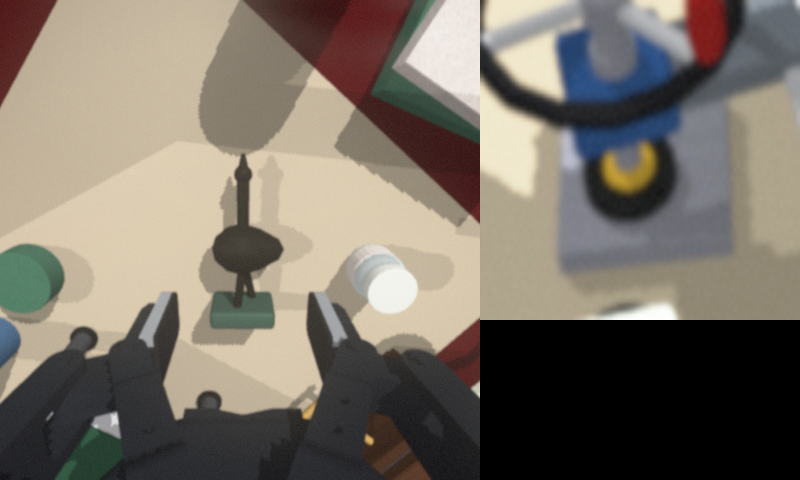

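Run:
```python
from h import *
import pickle
d=pickle.load(open("w2.pkl","rb")); T=pose()
p=onz(d,323,192.5,.03); k=onz(d,323,153,.03); b=onz(d,322.5,320,.03); print(p,k,b,np.linalg.norm(k-b))
p[2]=.013; print((T[:3,:3].T@(p-T[:3,3])/.2).round(3))
```

```text
[0.50190644 0.35282287 0.03      ] [0.47545034 0.38576287 0.03      ] [0.60229784 0.22682768 0.03      ] 0.2033486698125336
[ 0.067 -0.009  1.199]
```

Request:
play_rows(commands=[0.055, -0.005, 0.3, 0, 0, 0, 50, 0.055, -0.005, 0.6, 0, 0, 0, 50, 0.055, -0.005, 0.9, 0, 0, 0, 50, 0.055, -0.005, 0.95, 0, 0, 0, 50])

```text
time_s: 16.9
tool_pos: [0.5013, 0.3502, 0.0594]
eef_rot: [-0.002, 0.433, 0.902, -0.003]
ft_force: [1.5, -1.1, -0.6]
grip_width: 0.0502
```

Request:
play_rows(commands=[0, 0, 0.12, 0, 0, 0, 50, 0, 0, 0.235, 0, 0, 0, 50, 0, 0, 0.235, 0, 0, 0, 50])

```text
time_s: 17.27
tool_pos: [0.5036, 0.3527, 0.0164]
eef_rot: [0.0, 0.432, 0.902, 0.0]
ft_force: [-0.0, -0.9, 0.5]
grip_width: 0.0499
```

Run:
```python
from h import *
d=shot("wrist","w3.png"); s=robot.observe(); print(s["time_s"],s["tool_pos"],s["ft_force"])
```

```text
17.325 [0.50415526 0.35323853 0.01728785] [ 1.07915135 -1.28898479  1.1242333 ]
```

View pics/w3.png

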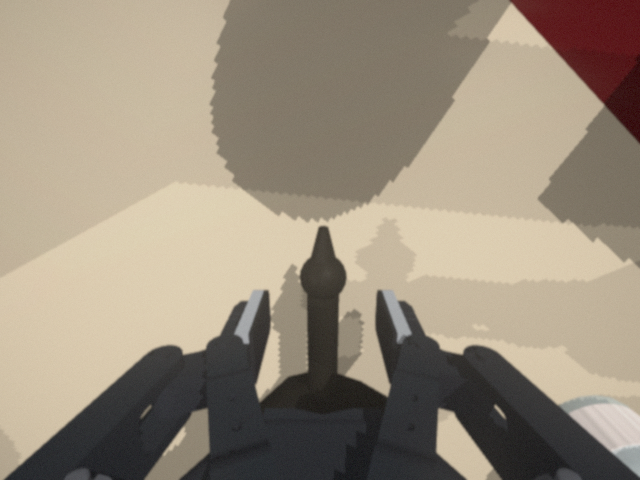

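The pads straddle the neck (neck rows 297–375, head centre about (323,277)); I'll check where along the neck they will land.

Run:
```python
from h import *
d=shot("wrist"); T=pose()
for dx in(-.011,0,.011): print(dx,proj(d,(T@[dx,0,-.016,1])[:3]))
p=onz(d,323,277,.03); print("head along tool x (mm)",((T[:3,:3].T)@(p-T[:3,3])*1e3).round(1))
```

```text
-0.011 (np.float64(326.6853393494902), np.float64(344.55092957008986))
0 (np.float64(326.75417920640245), np.float64(323.1154021623091))
0.011 (np.float64(326.82637904799753), np.float64(300.6336342918558))
head along tool x (mm) [ 20.3  -1.6 -12.3]
```

Request:
play_rows(commands=[0, -0.005, 0.02, 0, 0, 0, 50, 0, -0.005, 0.02, 0, 0, 0, 5, 0, -0.005, 0.02, 0, 0, 0, 5, 0, -0.005, 0.02, 0, 0, 0, 5, 0, -0.005, 0.02, 0, 0, 0, 5, 0, -0.005, 0.02, 0, 0, 0, 5, 0, -0.005, 0.02, 0, 0, 0, 5], squeeze=30)

```text
time_s: 18.25
tool_pos: [0.5018, 0.3527, 0.0115]
eef_rot: [0.0, 0.432, 0.902, 0.0]
ft_force: [-1.1, 0.6, 1.5]
grip_width: 0.0129
```

Request:
play_rows(commands=[0, 0, -0.08, 0, 0, 0, 5, 0, 0, -0.16, 0, 0, 0, 5, 0, 0, -0.24, 0, 0, 0, 5, 0, 0, -0.32, 0, 0, 0, 5, 0, 0, -0.4, 0, 0, 0, 5, 0, 0, -0.48, 0, 0, 0, 5, 0, 0, -0.56, 0, 0, 0, 5, 0, 0, -0.64, 0, 0, 0, 5, 0, 0, -0.72, 0, 0, 0, 5, 0, 0, -0.8, 0, 0, 0, 5, 0, 0, -0.88, 0, 0, 0, 5, 0, 0, -0.96, 0, 0, 0, 5])

```text
time_s: 19.75
tool_pos: [0.5016, 0.3525, 0.2044]
eef_rot: [-0.0, 0.432, 0.902, 0.0]
ft_force: [-0.2, 0.9, -4.5]
grip_width: 0.0129
```

Request:
play_rows(commands=[0, 0, -0.2, 0, 0, 0, 5, 0, 0, -0.4, 0, 0, 0, 5, 0, 0, -0.6, 0, 0, 0, 5, 0, 0, -0.65, 0, 0, 0, 5, 0, 0, -0.65, 0, 0, 0, 5, 0, 0, -0.65, 0, 0, 0, 5])

```text
time_s: 20.5
tool_pos: [0.501, 0.3521, 0.331]
eef_rot: [-0.001, 0.432, 0.902, -0.002]
ft_force: [0.0, -0.3, -5.3]
grip_width: 0.013
```

Run:
```python
from h import *
w=shot("wrist")["color"]; s=robot.observe(); print(s["time_s"],s["tool_pos"],s["ft_force"],s["grip_width"])
b=shot("scene")["color"]; v=np.hstack([cv2.resize(w,(400,300)),cv2.resize(b[0:300,300:640],(400,353))[:300]]); cv2.imwrite("pics/lift.png",v)
T=pose(); print(T.round(3))
```

```text
20.55 [0.50108002 0.35209784 0.33104821] [ 0.13849458 -0.90434869 -4.12267577] 0.013023599722041278
[[-0.627  0.779 -0.003  0.501]
 [ 0.779  0.627 -0.002  0.352]
 [ 0.    -0.004 -1.     0.331]
 [ 0.     0.     0.     1.   ]]
```

View pics/lift.png

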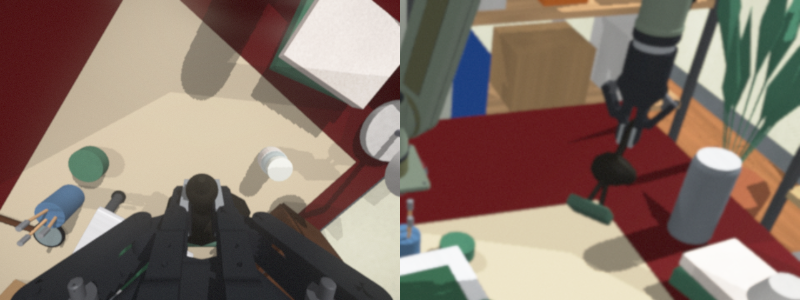

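The crane is held but still hangs tilted by roughly 20°; I'll ease the grip to 20 N so that it swings true while I move toward the stand.

Request:
play_rows(commands=[0, 0, 0, 0, 0, 0, 5, 0, 0, 0, 0, 0, 0, 5, 0, 0, 0, 0, 0, 0, 5, 0, 0, 0, 0, 0, 0, 5, 0, 0, 0, 0, 0, 0, 5, 0, 0, 0, 0, 0, 0, 5], squeeze=20)

```text
time_s: 21.35
tool_pos: [0.5017, 0.3525, 0.3334]
eef_rot: [0.0, 0.432, 0.902, 0.0]
ft_force: [0.5, -0.1, -4.4]
grip_width: 0.0132
```

```bash
cat > tilt.py <<'E'
from h import *
T=pose(); s=robot.observe(); print(s["time_s"],s["tool_pos"],s["grip_width"],s["ft_force"].round(1),s["moment"].round(2))
d=shot("scene"); c=d["color"]
g=(T@[0,0,-.019,1])[:3]; u,v=proj(d,g); print("neck px",u,v)
for nm,o in(("base upright",[0,0,-.155]),("base tilt20",[.155*.342*T[0,0]*-1,.155*.342*T[1,0]*-1,-.155*.94])): print(nm,np.round(proj(d,g+o)))
h=cv2.cvtColor(c,cv2.COLOR_BGR2HSV); m=cv2.inRange(h,(70,60,30),(95,255,140)); 
n,l,st,ce=cv2.connectedComponentsWithStats(m); print([(st[i].tolist(),ce[i].round(1).tolist()) for i in range(1,n) if st[i][4]>60 and abs(ce[i][0]-u)<120 and ce[i][1]>v-20 and ce[i][1]<v+150])
E
python3 tilt.py
```

```text
21.35 [0.50169777 0.35250965 0.33338077] 0.01316729962658558 [ 0.5 -0.1 -4.4] [ 0.25  0.18 -0.01]
neck px 494.040509046505 113.11296578429415
base upright [477. 174.]
base tilt20 [467. 182.]
[([444, 166, 36, 23, 374], [462.1, 176.5]), ([530, 227, 90, 63, 1209], [569.2, 260.7])]
```

Request:
play_rows(commands=[0, 0, 0, 0, 0.08, 0, 5, 0, 0, 0, 0, 0.16, 0, 5, 0, 0, 0, 0, 0.24, 0, 5, 0, 0, 0, 0, 0.3, 0, 5, 0, 0, 0, 0, 0.3, 0, 5, 0, 0, 0, 0, 0.3, 0, 5])

```text
time_s: 22.15
tool_pos: [0.5018, 0.3526, 0.3336]
eef_rot: [-0.21, 0.42, 0.877, 0.101]
ft_force: [0.4, 1.1, -4.3]
grip_width: 0.0125
```

```bash
python3 tilt.py
python3 - <<'E'
from h import *
b=shot("scene")["color"]; t=shot("top")["color"]
v=np.hstack([cv2.resize(b[60:220,410:570],(400,400),interpolation=cv2.INTER_CUBIC),cv2.resize(t[150:350,60:260],(400,400),interpolation=cv2.INTER_CUBIC)]); cv2.imwrite("pics/tilt.png",v)
T=pose();print(T.round(3))
E
```

```text
22.15 [0.50178672 0.35257668 0.33356214] 0.012528949157829457 [ 0.4  1.1 -4.3] [-0.3  -0.2  -0.03]
neck px 492.13318331329094 115.60122743526416
base upright [475. 177.]
base tilt20 [466. 184.]
[([451, 169, 38, 21, 428], [469.3, 179.1]), ([530, 227, 90, 63, 1203], [569.3, 260.7])]
[[-0.561  0.778 -0.284  0.501]
 [ 0.693  0.628  0.353  0.353]
 [ 0.453  0.001 -0.892  0.334]
 [ 0.     0.     0.     1.   ]]
```

View pics/tilt.png

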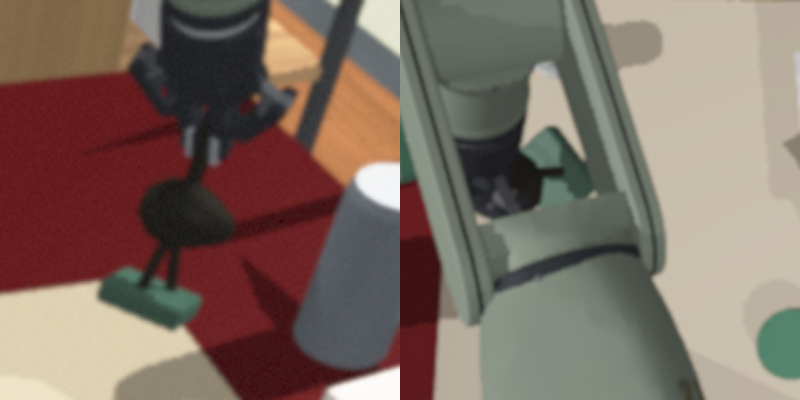

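```bash
cat > tl.py <<'E'
from h import *
def tilt(d,T,px):
    g=(T@[0,0,-.019,1])[:3]; hx=np.array([T[0,0],T[1,0],0]); hx/=np.linalg.norm(hx)
    best=[]
    for a in np.radians(np.arange(-60,61,2.)):
        p=g+.144*(-np.sin(a)*hx-np.cos(a)*np.array([0,0,1])); best.append((np.hypot(*(np.array(proj(d,p))-px)),np.degrees(a)))
    return min(best)
def base(d,v0=120):
    h=cv2.cvtColor(d["color"],cv2.COLOR_BGR2HSV); m=cv2.inRange(h,(70,60,30),(95,255,140))
    n,l,st,ce=cv2.connectedComponentsWithStats(m); return [(st[i].tolist(),ce[i].round(1)) for i in range(1,n) if st[i][4]>200]
if __name__=="__main__":
    d=shot("scene"); T=pose()
    for s,c in base(d): print(s,c,tilt(d,T,c))
    T0=T.copy(); T0[:3,:3]=[[-.627,.779,0],[.779,.627,0],[0,0,-1]]; T0[:3,3]=[.5017,.3525,.3334]
    print("before",tilt(d,T0,(462.1,176.5)))
E
python3 tl.py
```

```text
[569, 0, 28, 103, 1664] [583.3  43.6] (np.float64(109.46940609146765), np.float64(-59.99999999999999))
[603, 0, 37, 65, 1361] [620.   26.6] (np.float64(147.9890191193506), np.float64(-59.99999999999999))
[598, 41, 42, 84, 1315] [623.8  80.9] (np.float64(124.03729415992282), np.float64(-59.99999999999999))
[451, 168, 38, 22, 430] [469.6 178.8] (np.float64(0.43855911815985565), np.float64(14.0))
[284, 226, 99, 56, 3076] [327.2 254.5] (np.float64(152.51011440408598), np.float64(46.0))
[530, 227, 90, 63, 1204] [569.4 260.7] (np.float64(128.29629496649565), np.float64(0.0))
before (np.float64(0.5323997194476043), np.float64(44.0))
```

The crane pivots very stiffly in the pads: about 44° off the tool axis at first, now 14° off vertical. I'll tilt the tool the remaining 14° and carry it to the stand.

Request:
play_rows(commands=[0, 0, 0, 0, 0.08, 0, 5, 0, 0, 0, 0, 0.155, 0, 5, 0, 0, 0, 0, 0.155, 0, 5, 0, 0, 0, 0, 0.155, 0, 5], squeeze=30)

```text
time_s: 22.85
tool_pos: [0.5017, 0.3529, 0.3339]
eef_rot: [-0.314, 0.404, 0.846, 0.151]
ft_force: [-0.4, 1.1, -4.4]
grip_width: 0.0131
```

```bash
python3 tl.py | sed -n 4p
python3 - <<'E'
from h import *
s=robot.observe(); print(s["time_s"],s["qpos"].round(2)); T=pose(); print(T.round(3))
g=(T@[0,0,-.019,1])[:3]; f=np.array([.572,-.022]); tgt=np.array([*f,.30]); D=tgt-g
for k in (1/3,1): print((T[:3,:3].T@D*k/.2).round(3), D)
E
```

```text
[456, 163, 38, 25, 518] [474.5 175.5] (np.float64(0.3299809110391718), np.float64(2.0))
22.9 [ 0.28  0.44  1.31  0.65  1.69 -0.43]
[[-0.476  0.778 -0.41   0.501]
 [ 0.588  0.628  0.51   0.353]
 [ 0.654  0.002 -0.757  0.334]
 [ 0.     0.     0.     1.   ]]
[-0.461 -0.301 -0.292] [ 0.06275154 -0.36544986 -0.04862323]
[-1.383 -0.904 -0.876] [ 0.06275154 -0.36544986 -0.04862323]
```

Request:
play_rows(commands=[-0.076, -0.056, -0.066, 0, 0, 0, 5, -0.153, -0.113, -0.133, 0, 0, 0, 5, -0.23, -0.17, -0.2, 0, 0, 0, 5, -0.306, -0.226, -0.265, 0, 0, 0, 5, -0.383, -0.283, -0.331, 0, 0, 0, 5, -0.459, -0.339, -0.398, 0, 0, 0, 5, -0.536, -0.395, -0.464, 0, 0, 0, 5, -0.612, -0.4515, -0.53, 0, 0, 0, 5])

```text
time_s: 23.9
tool_pos: [0.5333, 0.1682, 0.3331]
eef_rot: [-0.315, 0.404, 0.845, 0.151]
ft_force: [-0.6, 0.2, -4.1]
grip_width: 0.0129
```

Request:
play_rows(commands=[-0.076, -0.056, -0.066, 0, 0, 0, 5, -0.153, -0.113, -0.133, 0, 0, 0, 5, -0.23, -0.17, -0.2, 0, 0, 0, 5, -0.306, -0.226, -0.265, 0, 0, 0, 5, -0.383, -0.283, -0.331, 0, 0, 0, 5, -0.459, -0.339, -0.398, 0, 0, 0, 5, -0.536, -0.395, -0.464, 0, 0, 0, 5, -0.612, -0.4515, -0.53, 0, 0, 0, 5, -0.612, -0.4515, -0.53, 0, 0, 0, 5, -0.612, -0.4515, -0.53, 0, 0, 0, 5])

```text
time_s: 25.15
tool_pos: [0.5643, -0.0129, 0.333]
eef_rot: [-0.316, 0.404, 0.845, 0.151]
ft_force: [0.3, -0.2, -4.0]
grip_width: 0.0128
```

Run:
```python
from h import *
from tl import tilt
s=robot.observe(); T=pose(); g=(T@[0,0,-.019,1])[:3]; print(s["time_s"],g,s["qpos"].round(2),s["ft_force"])
f=np.array([.572,-.022])
for h in(.263,.255): print(h,(T[:3,:3].T@(np.array([*f,h])-g)/.2).round(3))
b=shot("scene"); t=shot("top"); print("neck",proj(b,g),"upright base",proj(b,g-[0,0,.155]),"top: base",proj(t,g-[0,0,.155]))
x,y=map(int,proj(b,g-[0,0,.08])); v=np.hstack([cv2.resize(b["color"][y-80:y+80,x-80:x+80],(400,400),interpolation=cv2.INTER_CUBIC),cv2.resize(t["color"][140:300,230:390],(400,400),interpolation=cv2.INTER_CUBIC)]); cv2.imwrite("pics/over.png",v); print(x,y)
```

```text
25.15 [ 0.57207687 -0.02262833  0.34735153] [-0.26  0.54  1.15  0.44  2.02 -0.86] [ 0.28418545 -0.19642894 -4.04296231]
0.263 [-0.275  0.001  0.32 ]
0.255 [-0.301  0.001  0.35 ]
neck (np.float64(324.4206037717691), np.float64(156.0782978826353)) upright base (np.float64(322.7781449094), np.float64(219.74597549213044)) top: base (np.float64(313.08940463382066), np.float64(219.90923755881974))
323 190
```

View pics/over.png

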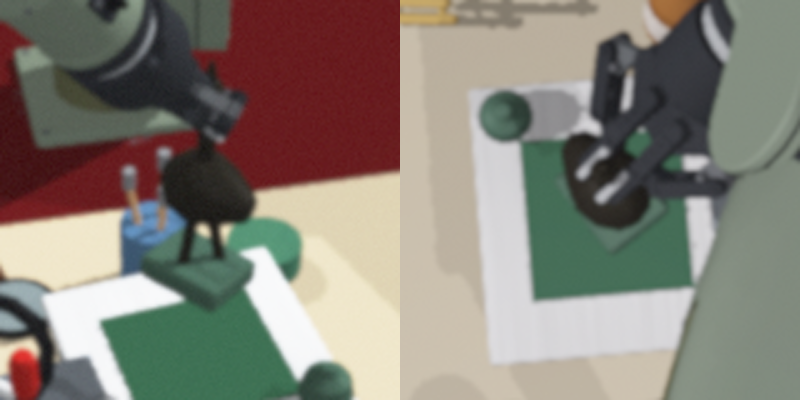

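Crane is upright over the felt, base about 9 cm above it; lowering now.

Request:
play_rows(commands=[-0.04, 0, 0.046, 0, 0, 0, 5, -0.08, 0, 0.093, 0, 0, 0, 5, -0.12, 0, 0.14, 0, 0, 0, 5, -0.16, 0, 0.186, 0, 0, 0, 5, -0.2, 0.001, 0.233, 0, 0, 0, 5, -0.24, 0.001, 0.28, 0, 0, 0, 5, -0.265, 0.001, 0.308, 0, 0, 0, 5, -0.275, 0.001, 0.32, 0, 0, 0, 5, -0.275, 0.001, 0.32, 0, 0, 0, 5])

```text
time_s: 26.38
tool_pos: [0.5642, -0.0125, 0.2487]
eef_rot: [-0.316, 0.404, 0.845, 0.151]
ft_force: [-0.2, -0.9, -4.9]
grip_width: 0.0128
```

Request:
play_rows(commands=[-0.006, 0, 0.008, 0, 0, 0, 5, -0.013, 0, 0.015, 0, 0, 0, 5, -0.013, 0, 0.015, 0, 0, 0, 5])

```text
time_s: 26.75
tool_pos: [0.5641, -0.0125, 0.2446]
eef_rot: [-0.316, 0.404, 0.845, 0.151]
ft_force: [0.2, -0.1, -4.2]
grip_width: 0.0128
```

Run:
```python
from h import *
T=pose(); g=(T@[0,0,-.019,1])[:3]; s=robot.observe(); print(s["time_s"],g,s["ft_force"].round(1))
```

```text
26.75 [ 0.57191783 -0.02222502  0.25891433] [ 0.2 -0.1 -4.2]
```

Grasp point at z 0.259 with no contact yet; 2 mm steps.

Request:
play_rows(commands=[-0.0065, 0, 0.0075, 0, 0, 0, 5, -0.0065, 0, 0.0075, 0, 0, 0, 5])

```text
time_s: 27.0
tool_pos: [0.5642, -0.0125, 0.2433]
eef_rot: [-0.315, 0.404, 0.845, 0.151]
ft_force: [0.7, -0.6, -0.5]
grip_width: 0.0127
```

Request:
play_rows(commands=[-0.0065, 0, 0.0075, 0, 0, 0, 5, -0.0065, 0, 0.0075, 0, 0, 0, 5])

```text
time_s: 27.25
tool_pos: [0.5641, -0.0124, 0.2432]
eef_rot: [-0.315, 0.404, 0.845, 0.152]
ft_force: [1.4, -1.9, 8.1]
grip_width: 0.0132
```

Request:
play_rows(commands=[-0.0035, 0, 0.004, 0, 0, 0, 5, -0.0035, 0, 0.004, 0, 0, 0, 5])

```text
time_s: 27.5
tool_pos: [0.5641, -0.0123, 0.2432]
eef_rot: [-0.315, 0.404, 0.845, 0.152]
ft_force: [1.0, -2.7, 12.4]
grip_width: 0.0128
```

Request:
play_rows(commands=[0.007, 0, -0.008, 0, 0, 0, 5, 0.007, 0, -0.008, 0, 0, 0, 5])

```text
time_s: 27.75
tool_pos: [0.5641, -0.0124, 0.2432]
eef_rot: [-0.315, 0.404, 0.845, 0.152]
ft_force: [1.1, -1.6, 6.8]
grip_width: 0.013
```

Request:
play_rows(commands=[0, 0, 0, 0, 0, 0, 16, 0, 0, 0, 0, 0, 0, 20, 0, 0, 0, 0, 0, 0, 30, 0, 0, 0, 0, 0, 0, 60, 0, 0, 0, 0, 0, 0, 60, 0, 0, 0, 0, 0, 0, 60])

```text
time_s: 28.5
tool_pos: [0.5641, -0.0125, 0.2417]
eef_rot: [-0.316, 0.404, 0.845, 0.151]
ft_force: [-0.5, -0.5, -0.4]
grip_width: 0.0599
```

Run:
```python
from h import *
s=robot.observe(); print(s["time_s"],s["ft_force"].round(1),s["grip_width"]); d=shot("scene","rel.png"); t=shot("top","relt.png")
h=cv2.cvtColor(d["color"],cv2.COLOR_BGR2HSV); m=cv2.inRange(h,(0,0,0),(180,255,45)); x,y=map(int,proj(d,[.572,-.022,.19])); sub=m[y-45:y+45,x-25:x+25]; print(x,y)
for r in range(0,90,6): print(y-45+r, "".join("#" if k else "." for k in sub[r]))
for z in(.1,.12,.16,.22,.255,.298): print(z,np.round(proj(d,[.572,-.022,z])))
```

```text
28.5 [-0.5 -0.5 -0.4] 0.059908701726015014
323 220
175 ........###.......................................
181 ..........#.......................................
187 ##############....................................
193 #######################...........................
199 ..................................................
205 ......................####........................
211 .............###############......................
217 .........####################.....................
223 ...........########################...............
229 .............#############################........
235 ...................###....########................
241 ..................##.........##...................
247 .................##...............................
253 ..................................................
259 ..................................................
0.1 [322. 252.]
0.12 [322. 245.]
0.16 [323. 231.]
0.22 [323. 209.]
0.255 [324. 196.]
0.298 [324. 178.]
```

Request:
play_rows(commands=[0, 0, -0.1, 0, 0, 0, 60, 0, 0, -0.2, 0, 0, 0, 60, 0, 0, -0.4, 0, 0, 0, 60, 0, 0, -0.6, 0, 0, 0, 60, 0, 0, -0.8, 0, 0, 0, 60, 0, 0, -0.8, 0, 0, 0, 60])

```text
time_s: 29.35
tool_pos: [0.631, -0.0956, 0.3637]
eef_rot: [-0.313, 0.405, 0.846, 0.151]
ft_force: [-0.1, 0.5, -0.4]
grip_width: 0.0597
```

Run:
```python
from h import *
s=robot.observe(); print(s["time_s"],s["tool_pos"],s["ft_force"].round(1)); b=shot("scene","endb.png"); t=shot("top","endt.png"); w=shot("wrist")
v=np.zeros((600,800,3),np.uint8); v[:300,:400]=cv2.resize(b["color"][140:320,170:410],(400,300),interpolation=cv2.INTER_CUBIC); v[:300,400:]=cv2.resize(t["color"][140:320,250:490],(400,300),interpolation=cv2.INTER_CUBIC); v[300:,:400]=cv2.resize(w["color"],(400,300)); v[300:,400:]=cv2.resize(b["color"],(400,300)); cv2.imwrite("pics/end.png",v)
for z in(.1,.19,.298): print(z,"scene",np.round(proj(b,[.572,-.022,z])),"top",np.round(proj(t,[.572,-.022,z])))
```

```text
29.35 [ 0.63098743 -0.09559572  0.36370075] [-0.1  0.5 -0.4]
0.1 scene [322. 252.] top [312. 226.]
0.19 scene [323. 221.] top [313. 220.]
0.298 scene [324. 178.] top [314. 212.]
```

View pics/end.png

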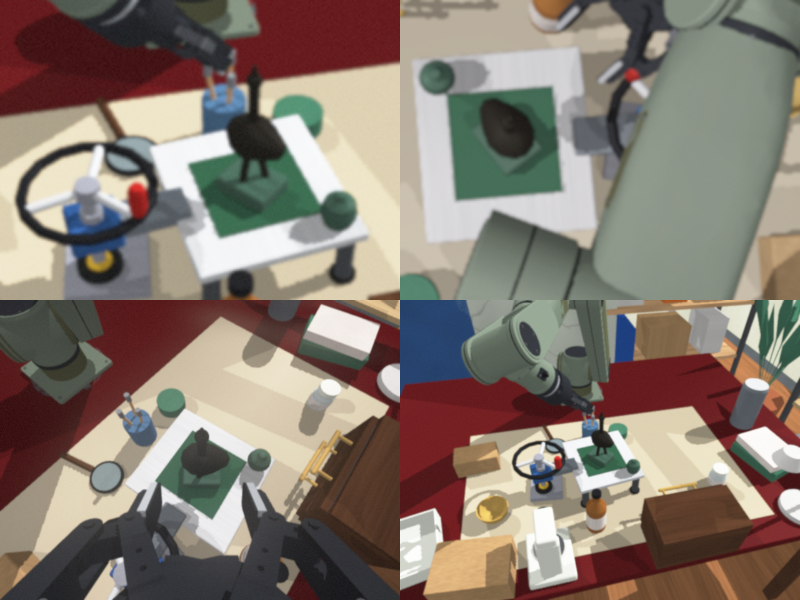

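Run:
```python
from h import *
for nm in("scene","top","wrist"):
    d=shot(nm); h=cv2.cvtColor(cv2.GaussianBlur(d["color"],(0,0),.8),cv2.COLOR_BGR2HSV); c=np.array(proj(d,[.572,-.022,.1])); H,W=h.shape[:2]
    P=np.array([proj(d,[.5725+s*.064*1.0-(t*.0075),-.022+t*.064+s*.0075,.1]) for s,t in((1,1),(1,-1),(-1,-1),(-1,1))],np.int32)
    fm=np.zeros((H,W),np.uint8); cv2.fillPoly(fm,[P],1)
    lf=np.array([h[y,x] for y,x in np.argwhere(fm)]); 
    dark=(h[...,2]<48)&(fm>0); base=(fm>0)&(h[...,1]<135)&(h[...,2]>=48)
    n,l,st,ce=cv2.connectedComponentsWithStats(base.astype(np.uint8)); k=1+np.argmax(st[1:,4])
    ct=np.argwhere(l==k)[:,::-1].astype(np.float32); print(nm,"S pct",np.percentile(lf[:,1],[5,25,50,75,95]),"V",np.percentile(lf[:,2],[5,25,50,75,95]),st[k],ce[k])
    hull=cv2.convexHull(ct); r=cv2.minAreaRect(hull); print(" bottom ext world@.1",onz(d,*hull[hull[:,0,1].argmax(),0],.1).round(3),"L",onz(d,*hull[hull[:,0,0].argmin(),0],.122).round(3),"R",onz(d,*hull[hull[:,0,0].argmax(),0],.122).round(3))
    x0,y0=np.int32(c)-40
    if nm=="scene":
        for y in range(y0+20,y0+64,2): print(y,"".join("#" if l[y,x]==k else ("d" if dark[y,x] else ("." if fm[y,x] else " ")) for x in range(x0,x0+80)))
```

```text
scene S pct [ 40.2  76.  103.  113.  115. ] V [ 39.  78. 102. 113. 118.] [ 284  226   78   55 2456] [321.39413681 254.20765472]
 bottom ext world@.1 [ 0.643 -0.077  0.1  ] L [ 0.541 -0.099  0.122] R [0.648 0.041 0.122]
231                                   ddddddddddddddddddddddd####                   
233                           #######ddddddddddddddddddddddd######                  
235                  ##################ddd####ddddddd##############                 
237          ##########################dd#######ddd#################                
239   ################################dd#########dd##################               
241    ###############################dd#########dd###################              
243     ##############################d###########dd####################            
245      ############################dd##################################           
247       ###########################dd###################################          
249        ################################################################         
251         ###################
[... 721 characters left out ...]
######      
269                 ##################################################              
271                  #########################################                      
273                   #################################                             
top S pct [39.   57.25 92.   94.   96.  ] V [ 36.  76. 107. 110. 113.] [ 279  193   67   66 3193] [310.89602255 226.98058252]
 bottom ext world@.1 [0.501 0.024 0.1  ] L [0.616 0.049 0.122] R [ 0.515 -0.092  0.122]
wrist S pct [10. 20. 59. 76. 81.] V [ 52.    66.    84.   108.   111.25] [ 255  213  136  133 9519] [323.75333543 277.43071751]
 bottom ext world@.1 [ 0.643 -0.078  0.1  ] L [ 0.522 -0.094  0.122] R [0.628 0.041 0.122]
```

Run:
```python
from h import *
th={"scene":(94,128,None),"top":(84,None,None)}
for nm,(x0,x1,y0,y1) in {"scene":(296,350,228,274),"top":(278,346,190,262)}.items():
    d=shot(nm); h=cv2.cvtColor(cv2.GaussianBlur(d["color"],(0,0),.8),cv2.COLOR_BGR2HSV)
    print(nm)
    for y in range(y0,y1,3): print(y,"".join("%3d"%(h[y,x,1]) if h[y,x,2]>48 else "  d" for x in range(x0,x1,2)))
```

```text
scene
228   2  2  2  1  2  3  3  4  d  d  d  d  d  d  d  d  d  d  d  d  d 36 25 19  3  2  1
231   1  2  2  2  3  8 15 32 56  d  d  d  d  d  d  d  d  d  d  d  d  d 80 75 22  3  1
234  16 27 38 54 71 88101107 98 78  d  d  d  d  d  d  d  d  d  d  d 94109112 78 21  3
237 106112114115113111105 88 77 75 45  d 68 73 68  d  d 99109108113115114114111 64 13
240 113113114114109 93 84 78 75 70  d 54 72 74 75 57  d 83 98107113115114111114108 55
243 115111112 98 83 80 77 77 76 63  d 57 72 75 75 65  d 55 75 82 91102111111113116105
246 113112 93 81 77 79 78 79 76 56  d 60 71 74 74 71 68 70 77 79 77 80 84 97111113115
249 114106 86 73 72 75 75 75 72 69 66 74 75 75 74 77 78 80 79 77 75 76 76 92109115117
252 113104 91 78 74 72 72 75 74 75 74 77 79 74 75 77 78 78 78 77 74 74 80 98111113115
255 109109109103 96 80 75 73 73 73 75 76 75 74 74 76 76 73 73 72 73 84103112114113115
258 111113113106112106 98 84 76 71 73 70 72 74 76 77 75 73 73 78 94109117115115116114
261 112112108111109109109110103 95 83 76 74 74 72 74 75 77 85101111115115115115115112
264 109112113114112111111111109112104 98 88 80 75 72 80 951091
[... 2153 characters left out ...]
3 89 77 63 58 59 62 73 85 88 90 90 94 92 94 95 94 94 94 75
244   2  3 33 89 93 94 94 93 93 94 94 94 94 93 94 94 91 82 73 79 88 93 93 91 91 93 93 93 91 94 94 94 94 83
247   2  3 27 86 93 94 93 93 93 92 94 93 94 94 93 93 94 93 91 93 94 94 94 94 94 94 93 93 93 90 93 91 91 87
250   3  2 19 80 94 93 94 94 94 94 92 94 94 94 93 94 93 94 94 94 94 94 94 94 94 94 93 94 94 93 94 93 93 90
253   2  2 14 74 94 94 93 94 93 93 93 93 94 92 94 94 93 94 94 93 93 94 94 93 92 94 92 90 90 87 86 85 79 71
256   2  2 10 66 93 93 94 90 92 92 90 90 88 83 82 77 69 68 62 58 50 42 36 32 29 26 21 12 10 10  7  7  4  3
259   3  4  5 34 41 34 33 27 23 17 13  9  9  8  7  3  3  3  2  2  4  2  4  2  2  2  2  2  2  2  3  4  4  2
```

```bash
python3 -c "
from h import *
s=robot.observe(); print(s['time_s'],s['ft_force'].round(1),np.abs(s['qvel']).max()); print(robot.close_job())"
```

```text
29.75 [ 0.5 -0.2 -0.1] 0.010656059793638088
the job is handed in; nothing more can be done
None
```

The stabiliser leg is wound down, the crane stands upright near the middle of the felt, and the job was handed in at 29.75 s with the arm clear.

**Leg:** I gripped the knob and turned the wheel clockwise about 9.54 rad. The foot stopped on the plate at about 8.1 rad by camera, so it is about 1.45 rad past contact, which is close to a quarter turn. The push at the knob rose from about 3.6 N to about 6.9 N.

**Crane:** I lifted it by the neck and set it on the felt. The final pictures show it upright and free-standing. Its base is about 4 mm from the felt centre, and the last force reading was about zero.

**Checks that disagreed:**
- **Contact point:** the force trend put contact a little earlier, at about 7.4–8.0 rad, and the torque rose faster than the stated stiffness. I went by the camera.
- **Foot position:** after I let go of the wheel, the measured foot edge moved 0.6 px. I put that down to the changed lighting, since the close-up still showed the foot seated on the plate.
- **Crane swing:** it did not swing upright on its own in the pads but hung about 44° off, so I tilted the gripper about 41° to bring it vertical before placing.
- **Rim contact:** the fingertips rested lightly on the wheel rim (about 6.5 N) at the first grip. I raised the gripper and re-gripped.

The plate and the other objects looked unmoved in the last picture.

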